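# Lever open the lid of a slide staining chamber with a spatula

### The arm

A 6-joint arm with a two-finger parallel gripper is mounted at the origin on the work surface. World frame = base frame: x ahead of the robot, y to its left, z up, the work surface at z = 0. Lengths are in mm, angles in rad, forces in N, time in s.
With the tool pointing down it reaches from about 350 to 975 mm from the base axis. Payload 7.1 kg.
Tool frame: the origin (TCP) lies between the finger pads; the fingertips stand 19 mm ahead of it and the grasp point (between the pads) is the TCP (ctrl.finger_overhang is the distance from the TCP to the fingertips, in mm); z points along the fingers, y is the line along which they close (so a half turn about z gives the same grasp; the last joint's range is limited). The gripper opens to 88 mm and grips with 3 to 60 N. Pads are 20 mm wide; open, the fingers measure 115 mm over their backs; the gripper's body (75 mm by 178 mm) begins 61 mm behind the grasp point.
Start: joints at [-1.35, 0.423, 1.63, -0, 1.089, -0.019], TCP at [148.462, -607.095, 241.675] pointing down, gripper open.
Joint ranges: [-3, 3], [-0.9, 2.11], [0.09, 2.58], [-1.31, 4.45], [0.11, 2.69], [-2.54, 2.54]. Speed limits (rad/s): [2.39, 2.39, 3.01, 3.14, 3.14, 3.14].

### API

Orientations are given as a rotation vector (axis times angle).
In Python, from workcell import ctrl gives the robot as it stands. The module is installed in compiled form; this text tells all that it offers.
- The arm moves only by the tool arm_command, never from a script. Its argument "rows" is one flat list of numbers, 7 for each row, row after row: the turn, a rotation vector about the tool's x, y, z scaled (see below), then the shift along the tool's x, y, z scaled (see below), then the opening, from -1 (shut) to 1 (fully open). A call has 1 to 5 rows; each row is the pose to reach, as a shift and turn from the pose commanded when the call began, along the tool's axes at that moment, turning the shorter way round; what a row does not reach only later rows make up. The controller multiplies each number of a shift by 80 mm and each number of a turn by 180 degrees. A row lasts 1/10 s, in which the tool goes at most 50 mm and 8.59 degrees, less where a joint would pass 70% of its speed; a pose out of reach is approached as far as the arm can. A call with a number of a shift or a turn outside -1 to 1 is refused whole. A call with a gripper value outside its range is refused whole. The fingers move at their own pace and stop on an object; the grip force is fixed at half the most. Time passes only in rows, so rows that repeat a pose let the fingers close. It gives the time, the measured TCP pose, the force, the opening and the grip force at its end, in the units of the state.
- ctrl.get_obs(): the state, without advancing time (a new reading comes with each control period).
- ctrl.get_image(name): name is "scene" or "top" or "wrist"; returns (picture, depth): 400x640x3 uint8, red, green, blue; 400x640 float32, mm along the optical axis (not along the pixel's ray), 0 where there is no reading.
- ctrl.camera_params(name): a dict with "camera_matrix" (3x3 intrinsics, pixels), "world_to_cam" (4x4, takes a point from world to camera coordinates); the wrist camera has in their place "tool_from_camera" (4x4, takes a point from camera to tool coordinates, whose origin is the TCP and whose axes are the flange's). Camera axes: x right, y down, z forward; pixel columns grow to the right and rows downward; lengths in mm; the calibration is good to about 2 mm. A picture is of the moment at which its call begins: read the wrist's pose just before it. camera_params takes no time and is no camera call.
- ctrl.close_job(): hands the job in; it is judged then, once.
The state is a dict: "t": time; "qpos": joint angles; "qvel": joint speeds; "joint_torque": joint torques, N m; "ee_pos": TCP position; "orientation": TCP orientation; "ft_force": force on the tool from outside, world axes, zero at the start; "moment": the same for the moment, N m; "width": finger opening in mm; "grasp_force": force on a finger pad.
Only numpy, scipy, OpenCV 4.12 (cv2) and the standard library are available. Lean on these libraries where they do the work, as an engineer would, in place of code of your own. Each camera call takes 0.05 s, during which the arm holds its last target. There are 200 camera calls.

### The job

Open the staining chamber: take the spatula from its rest, slip the blade steeply down through the finger recess at the front of the lid and lever the lid's edge up out of its spring catches with the blade, then swing the lid gently right back until it stays open by itself. Do not let anything touch the glass slides inside or disturb the rack, jar and bottle standing around. Finish with the spatula lying flat in both cradles of its rest again, blade pointing the same way as before.

Things in the scene. Friction and masses are not known exactly. Their poses are not given: they have to be found in the camera images.
- chamber: Staining chamber, low black box that does not move: 175 mm deep (x), 240 wide (y), 48 high. Origin under its centre, z up; front faces its -x, lid hinged along its rear (+x). Walls 4 mm thick, rim flush with the closed lid's top. Inside, behind the front wall, an empty gutter 42 mm deep runs back 46 mm to a dam wall that carries the lid.
- recess (a point): Inner top edge of the chamber's front wall (the blade's fulcrum), midway along it, 48 mm up; axes as chamber. From here the finger recess, a gap 100 mm wide (50 either side), reaches 16 mm in +x to the lid's front edge. The blade gets in under the lid only when it slopes down by more than about 22 degrees from level; 35 to 50 suits.
- lid_hinge (a point): Point on the chamber: middle of the lid's hinge axis, which runs along the chamber's y, 48 mm above the bench and 165.5 mm in +x from the recess point.
- lid (a joint): Lid angle: 0 closed, grows as the front edge swings up and back, 1.85 at the stop. Grey plate 4 mm thick, 229 wide, 0.22 kg. Two spring ball catches hold it shut, taking about 7 N at the front edge, until that edge has risen about 5 mm. Then it is free but falls shut unless carried past upright (1.57), when it falls on to the stop; the hinge is lightly damped.
- lid_edge (a point): Point on the lid: lower corner of its front edge in the middle of the recess, 44 mm above the bench when closed, 149.5 mm from the hinge axis (163.5 mm either side of the recess). The closed lid's top is level with the hinge axis, its underside 4 mm lower. Open, the lid reaches 212 mm above the bench.
- slides: Seven glass slides lying side by side on rails inside the chamber, under the lid, 76 by 206 mm in all; origin under their centre, 21 mm above the bench; their near ends are 69.5 mm in +x from the recess point, behind the dam.
- spatula_balance (a point): Steel spatula: its balance point, centre of the handle's section. 0.13 kg, the handle is the heavy end: 110 mm long, 18 wide (y), 14 high (z), from 75 mm behind (-x) to 35 mm ahead of this point; then a flat blade 100 mm long, 20 wide, 2 thick at mid-height. x points to the blade's tip, z up as it lies.
- spatula_tip (a point): Middle of the end of the spatula's blade, 135 mm in +x from the balance point, same axes.
- rest: Grey plastic spatula rest that does not move: base 150 (x) by 56 (y) by 6 mm, origin under its centre, z up. Cradles 8 mm thick: at x = -58 mm for the handle, floor 35 mm up; at x = +62 mm for the blade, floor 41 mm up; 28 mm wide between flared horns 11 mm high. The spatula lies with its balance point above the origin, 42 mm above the bench, blade to +x.
- slide_rack: Bystander: black slide rack with slides standing in it, 100 by 50 mm, 68 mm high; origin under its centre.
- stain_jar: Bystander: glass staining jar, 62 mm across, 85 mm high; origin under its centre.
- dropper: Bystander: brown bottle with black cap, 40 mm across, 95 mm high; origin under its centre.
Not all that is in view belongs to the job. Of the things that look like the part that bears spatula_balance, the smallest one is meant.

How it is judged:
By the outcome, as a careful person would: the job done as asked, in the order asked, and still so for the second after the job is handed in, with the robot touching nothing.
It also fails if it takes over 61 s, if anything falls off the work surface, if the arm or the gripper's body presses on something with over 40 N, if the wrist force passes 120 N, or if a joint passes its speed limit or range.

## Working session

There is one attempt and no reset: what is moved stays moved. The work goes in short steps, Python scripts to look and compute and a tool call to move; the robot and the scene stay as the last step left them, time stands still between calls to the robot, and variables do not carry over. Pictures are saved under pics/ and viewed, at most 12 in all, crops included, and the job is handed in when it is done.

Besides the shell and the picture viewer there is one more tool, called after ">>>" by a JSON object that holds its "fn" and its "kwargs". arm_command: Moves the arm, as the interface text tells. Shifts and turns lie within -1 to 1; 1 stands for 80 mm of shift or 180 degrees of turn. Its arguments: {"type":"object","properties":{"rows":{"type":"array","items":{"type":"number"}}},"required":["rows"]}

```bash
mkdir -p pics; python3 - <<'E'
from workcell import ctrl
import cv2, numpy as np
o=ctrl.get_obs(); print({k:np.round(v,3).tolist() for k,v in o.items()})
for n in("scene","top"):
    p,d=ctrl.get_image(n); cv2.imwrite(f"pics/{n}0.png",p[:,:,::-1]); np.savez(f"{n}0.npz",p=p,d=d)
    c=ctrl.camera_params(n); print(n,np.round(c["camera_matrix"],1).tolist(),np.round(c["world_to_cam"],3).tolist())
print(ctrl.camera_params("wrist"))
E
```

```text
{'t': 0.0, 'qpos': [-1.35, 0.424, 1.631, -0.0, 1.089, -0.019], 'qvel': [0.002, 0.001, 0.001, -0.002, 0.001, -0.001], 'joint_torque': [0.001, -54.463, -27.367, 0.064, 0.023, -0.0], 'ee_pos': [148.349, -606.615, 240.909], 'orientation': [-3.118, -0.376, 0.0], 'ft_force': [0.011, -0.249, 0.362], 'moment': [-0.012, -0.03, -0.009], 'grasp_force': 0.0, 'width': 87.484}
scene [[363.9, 0.0, 318.9], [0.0, 363.9, 200.8], [0.0, 0.0, 1.0]] [[-0.202, 0.979, 0.02, -31.649], [0.554, 0.131, -0.822, -265.319], [-0.808, -0.155, -0.569, 1631.975], [0.0, 0.0, 0.0, 1.0]]
top [[383.2, 0.0, 324.0], [0.0, 383.2, 201.0], [0.0, 0.0, 1.0]] [[-0.027, -1.0, -0.009, 132.864], [-0.993, 0.028, -0.116, 554.383], [0.116, 0.006, -0.993, 1100.532], [0.0, 0.0, 0.0, 1.0]]
{'camera_matrix': array([[277.03213089,   0.        , 322.48330429],
       [  0.        , 277.03213089, 199.40669092],
       [  0.        ,   0.        ,   1.        ]]), 'tool_from_camera': array([[-3.56153337e-04, -9.67795210e-01, -2.51738564e-01,
         6.82872488e+01],
       [ 9.99999777e-01, -2.02549979e-04, -6.36081955e-04,
        -1.16142267e+00],
       [ 5.64607428e-04, -2.51738735e-01,  9.67795066e-01,
        -1.43207839e+02],
       [ 0.00000000e+00,  0.00000000e+00,  0.00000000e+00,
         1.00000000e+00]])}
```

View pics/top0.png

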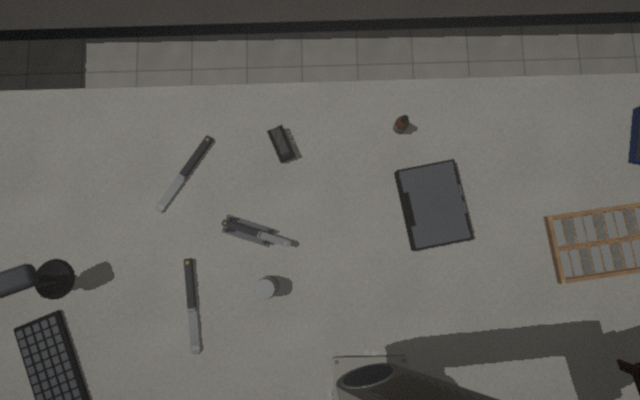

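View pics/scene0.png

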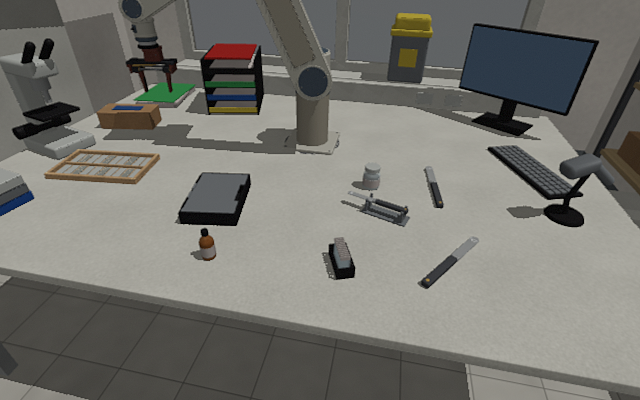

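The top view shows three spatula-like things: one on the grey rest at about (260,232), a dark-handled one at (185,175) and another at (192,305). The one on the rest is the smallest. The chamber is at (434,204), with its recess on the left side at (406,210). The jar is at (265,288), the rack at (283,144) and the bottle at (402,124).

```bash
cat > h.py <<'E'
from workcell import ctrl
import cv2, numpy as np
from scipy.spatial.transform import Rotation as R
def cloud(n,d,T=None):
    c=ctrl.camera_params(n);K=c["camera_matrix"]
    v,u=np.mgrid[0:400,0:640]
    P=np.stack([(u-K[0,2])/K[0,0]*d,(v-K[1,2])/K[1,1]*d,d],-1)
    M=np.linalg.inv(c["world_to_cam"]) if T is None else T@c["tool_from_camera"]
    return P@M[:3,:3].T+M[:3,3]
def tool():
    o=ctrl.get_obs();T=np.eye(4);T[:3,:3]=R.from_rotvec(o["orientation"]).as_matrix();T[:3,3]=o["ee_pos"];return T
E
python3 - <<'E'
from h import *
f=np.load("top0.npz");W=cloud("top",f["d"]);z=W[...,2]
print("table z",np.median(z[300:330,350:380]),np.median(z[140:150,330:370]))
def rect(name,u0,u1,v0,v1,zl,zh):
    S=W[v0:v1,u0:u1].reshape(-1,3);S=S[(S[:,2]>zl)&(S[:,2]<zh)]
    r=cv2.minAreaRect(S[:,:2].astype(np.float32));print(name,len(S),np.round(r[0],1),np.round(r[1],1),round(r[2],1),"z",np.round(np.percentile(S[:,2],[5,50,95]),1));return S
rect("chamber",385,485,150,260,38,60)
rect("spat",215,305,205,255,38,60)
rect("rack",260,305,115,170,20,80);rect("jar",250,285,270,305,30,95);rect("bot",385,420,105,140,30,110)
rect("sp2",150,220,130,215,5,30);rect("sp3",180,205,250,360,5,30)
for uv in[(225,222),(260,234),(293,243),(406,210),(396,170),(412,248),(455,161),(473,239)]:print(uv,np.round(W[uv[1],uv[0]],1))
p=f["p"][:,:,::-1];
a=cv2.resize(p[195:265,210:310],None,fx=5.6,fy=5.6,interpolation=2)
b=cv2.resize(p[150:260,385:485],None,fx=2.3,fy=2.3,interpolation=2)
c=np.zeros((a.shape[0]+200,800,3),np.uint8);c[:a.shape[0],:a.shape[1]]=a;c[a.shape[0]-53:a.shape[0]-53+253,565:565+230]=b
g=np.load("scene0.npz")["p"][:,:,::-1]
s=cv2.resize(g[180:230,340:420],None,fx=3.9,fy=3.9,interpolation=2);c[a.shape[0]+2:a.shape[0]+197,0:312]=s
cv2.imwrite("pics/crop1.png",np.clip(c*1.8,0,255).astype(np.uint8))
E
```

```text
table z 0.15178682852990732 0.5131748438735713
chamber 4761 [ 540.6 -204.7] [240.4 176.4] 9.7 z [44.3 48.2 51.9]
spat 519 [469.5 316.7] [208.5  44.3] 70.8 z [40.1 46.2 51.6]
rack 400 [740.  242.3] [101.7  49.9] 22.2 z [26.1 53.7 69.2]
jar 422 [316.8 283.9] [57.6 58.5] 77.3 z [44.8 84.3 88.4]
bot 190 [ 782.1 -118.9] [39.4 33.6] 47.2 z [38.  65.7 96.9]
sp2 892 [662.9 543.5] [210.5 263.4] 89.5 z [ 5.4 13.1 21.3]
sp3 908 [272.6 513.6] [295.1  68.5] 0.6 z [ 6.8 13.6 21.3]
(225, 222) [502.5 406.4  49. ]
(260, 234) [465.  305.1  48.4]
(293, 243) [437.1 214.6  -1.9]
(406, 210) [ 523.  -119.8   47.4]
(396, 170) [643.6 -98.3  38.4]
(412, 248) [ 412.8 -137.8   18.1]
(455, 161) [ 663.7 -271.3   47.6]
(473, 239) [ 434.4 -325.4    0.7]
```

View pics/crop1.png

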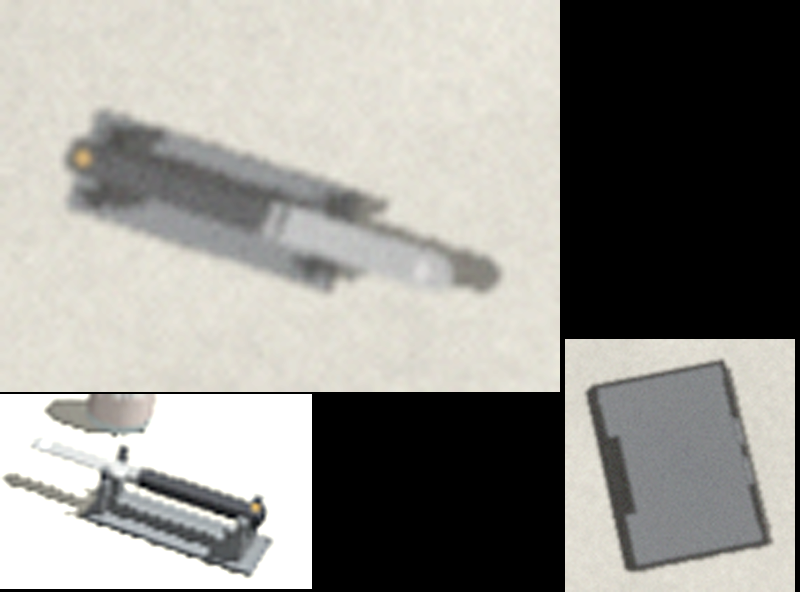

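The crop confirms it. The small spatula lies on the rest, with the orange-dotted handle end at upper left and the blade pointing lower right in the top view. The chamber's recess is in its +y side. The sizes match what's given: chamber 240x176, spatula 208 long, heights 48 and 49. Next is a planner and the first move.

```bash
cat >> h.py <<'E'
def Rt(az,slope=0,tilt=0):
    "tool x opposite to blade; az=blade azimuth deg, slope=blade down deg"
    a,s=np.radians(az),np.radians(slope)
    b=np.array([np.cos(a)*np.cos(s),np.sin(a)*np.cos(s),-np.sin(s)])
    y=np.cross([0,0,1],b);y/=np.linalg.norm(y)
    x=-b; z=np.cross(x,-y) if np.cross(x,-y)[2]<0 else np.cross(x,y)
    return np.stack([x,np.cross(z,x),z],1)
def plan(T,targets,dec=3):
    "targets: (pos,Rm,nrows,grip); one call each, prints the row"
    for p,Rm,n,g in targets:
        s=np.round(T[:3,:3].T@(np.array(p)-T[:3,3])/80,dec)
        w=np.round(R.from_matrix(T[:3,:3].T@Rm).as_rotvec()/np.pi,dec)
        bad="" if max(abs(s))<=1 and np.degrees(np.linalg.norm(w)*np.pi)<8.6*n+.1 and np.linalg.norm(s*80)<=50*n+1 else " !!"
        print(f"{n}x",(w+0).tolist(),(s+0).tolist(),g,bad)
        T=T.copy();T[:3,3]+=T[:3,:3]@(s*80);T[:3,:3]=T[:3,:3]@R.from_rotvec(w*np.pi).as_matrix()
    return T
E
python3 - <<'E'
from h import *
T=tool();o=ctrl.get_obs();q=o["qpos"]
f=lambda q:R.from_euler("ZYZYZ",[q[0],q[1]+q[2],q[3],q[4],q[5]]).as_matrix()
C=f(q).T@T[:3,:3];print(np.round(C,2))
for nm,az,sl,q1,p in[("rest",-109.2,0,36,2.0),("ins",-80.3,45,-4,2.0),("lev",-80.3,-10,-4,2.1),("open",-80.3,0,-20,1.8),("ins2",-80.3,45,-4,1.7)]:
    A=R.from_euler("ZY",[np.radians(q1),p]).as_matrix().T@Rt(az,sl)@C.T
    e=R.from_matrix(A).as_euler("ZYZ");print(nm,np.round(e,2))
pts=[]
P0=T[:3,3]
W=[(215,-545,255),(285,-480,255),(350,-410,255),(400,-340,255),(430,-265,255),(450,-190,255),(470,-115,255)]
azs=np.linspace(-166.2,-109.2,8)[1:]
T=plan(T,[(p,Rt(a),3,1) for p,a in zip(W,azs)],2)
print(T.round(2))
E
```

```text
Traceback (most recent call last):
  File "scipy/spatial/transform/_rotation.pyx", line 1413, in scipy.spatial.transform._rotation.Rotation.from_euler
ValueError: Expected axis specification to be a non-empty string of upto 3 characters, got ZYZYZ
```

```bash
python3 - <<'E'
from h import *
T=tool();o=ctrl.get_obs();q=o["qpos"]
f=lambda q:(R.from_euler("ZY",[q[0],q[1]+q[2]])*R.from_euler("ZYZ",q[3:6])).as_matrix()
C=f(q).T@T[:3,:3];print(np.round(C,2))
for nm,az,sl,q1,p in[("rest",-109.2,0,36,2.0),("ins",-80.3,45,-4,2.0),("lev",-80.3,-10,-4,2.1),("open",-80.3,0,-20,1.8),("ins2",-80.3,45,-4,1.7)]:
    A=R.from_euler("ZY",[np.radians(q1),p]).as_matrix().T@Rt(az,sl)@C.T
    e=R.from_matrix(A).as_euler("ZYZ");print(nm,np.round(e,2))
W=[(215,-545,255),(285,-480,255),(350,-410,255),(400,-340,255),(430,-265,255),(450,-190,255),(470,-115,255)]
azs=np.linspace(-166.2,-109.2,8)[1:]
T=plan(T,[(p,Rt(a),3,1) for p,a in zip(W,azs)],2)
print(T.round(2))
E
```

```text
[[ 0. -1. -0.]
 [ 1.  0.  0.]
 [-0. -0.  1.]]
rest [0.   1.14 0.96]
ins [ 0.77  1.43 -0.47]
lev [-0.2   1.01 -0.13]
open [-0.    1.34 -0.52]
ins2 [ 0.76  1.65 -0.26]
3x [0.0, 0.0, -0.05] [0.99, -0.55, -0.17] 1 
3x [0.0, 0.0, -0.04] [1.12, -0.41, 0.0] 1  !!
3x [0.0, 0.0, -0.05] [1.14, -0.35, 0.0] 1  !!
3x [0.0, 0.0, -0.04] [1.04, -0.29, 0.0] 1  !!
3x [0.0, 0.0, -0.05] [0.94, -0.38, 0.0] 1 
3x [0.0, 0.0, -0.04] [0.91, -0.33, 0.0] 1 
3x [0.0, 0.0, -0.05] [0.95, -0.22, 0.0] 1 
[[ 3.2000e-01  9.5000e-01 -0.0000e+00  4.6981e+02]
 [ 9.5000e-01 -3.2000e-01  0.0000e+00 -1.1451e+02]
 [ 0.0000e+00 -0.0000e+00 -1.0000e+00  2.5514e+02]
 [ 0.0000e+00  0.0000e+00  0.0000e+00  1.0000e+00]]
```

>>> {"fn": "arm_command", "kwargs": {"rows": [0, 0, -0.05, 0.98, -0.55, -0.17, 1, 0, 0, -0.05, 0.98, -0.55, -0.17, 1, 0, 0, -0.05, 0.98, -0.55, -0.17, 1]}}

```text
t: 0.4
ee_pos: [216.6, -543.0, 255.6]
orientation: [-3.078, -0.624, -0.001]
ft_force: [-0.9, -0.3, -0.7]
width: 88.1
grasp_force: 0.0
```

>>> {"fn": "arm_command", "kwargs": {"rows": [0, 0, -0.05, 1, -0.4, 0, 1, 0, 0, -0.05, 1, -0.4, 0, 1]}}

```text
t: 0.6
ee_pos: [276.0, -484.3, 254.9]
orientation: [-3.02, -0.863, 0.0]
ft_force: [0.2, -0.5, -0.5]
width: 88.0
grasp_force: 0.0
```

>>> {"fn": "arm_command", "kwargs": {"rows": [0, 0, -0.05, 1, -0.4, 0, 1, 0, 0, -0.05, 1, -0.4, 0, 1]}}

```text
t: 0.8
ee_pos: [327.5, -414.4, 254.9]
orientation: [-2.942, -1.099, 0.0]
ft_force: [0.6, 0.3, 0.0]
width: 87.8
grasp_force: 0.0
```

>>> {"fn": "arm_command", "kwargs": {"rows": [0, 0, -0.04, 1, -0.4, 0, 1, 0, 0, -0.04, 1, -0.4, 0, 1]}}

```text
t: 1.0
ee_pos: [367.0, -337.7, 254.9]
orientation: [-2.868, -1.281, 0.0]
ft_force: [0.8, -0.2, 0.0]
width: 88.0
grasp_force: 0.0
```

>>> {"fn": "arm_command", "kwargs": {"rows": [0, 0, -0.05, 1, -0.4, 0, 1, 0, 0, -0.05, 1, -0.4, 0, 1]}}

```text
t: 1.2
ee_pos: [396.6, -256.9, 255.0]
orientation: [-2.758, -1.503, 0.0]
ft_force: [-0.2, -0.2, 0.4]
width: 87.6
grasp_force: 0.0
```

>>> {"fn": "arm_command", "kwargs": {"rows": [0, 0, -0.04, 1, -0.3, 0, 1, 0, 0, -0.04, 1, -0.3, 0, 1]}}

```text
t: 1.4
ee_pos: [420.0, -176.6, 255.1]
orientation: [-2.659, -1.673, 0.0]
ft_force: [0.4, -0.6, 1.0]
width: 87.6
grasp_force: 0.0
```

>>> {"fn": "arm_command", "kwargs": {"rows": [0, 0, -0.04, 1, -0.2, 0, 1, 0, 0, -0.04, 1, -0.2, 0, 1, 0, 0, -0.04, 1, -0.2, 0, 1]}}

```text
t: 1.7
ee_pos: [440.9, -97.1, 255.2]
orientation: [-2.548, -1.836, -0.0]
ft_force: [0.7, -0.6, -0.4]
width: 87.7
grasp_force: 0.0
```

```bash
python3 - <<'E'
from h import *
T=tool();p,d=ctrl.get_image("wrist");np.savez("w1.npz",p=p,d=d,T=T)
W=cloud("wrist",d,T);S=W.reshape(-1,3)[d.ravel()>0]
print("table",np.median(S[(S[:,2]<15)&(abs(S[:,0]-420)<60)&(abs(S[:,1]+60)<50),2]))
m=(S[:,2]>40)&(S[:,2]<56)&(S[:,0]>380)&(S[:,0]<700)&(S[:,1]<-70)&(S[:,1]>-340)
r=cv2.minAreaRect(S[m,:2].astype(np.float32));print(m.sum(),r,np.median(S[m,2]))
h=d>0
# recess: gap points below the lid within the outline
a=np.radians(-80.3);cx=np.array([np.cos(a),np.sin(a)]);cy=np.array([-cx[1],cx[0]])
q=(S[:,:2]-[540.6,-204.7]);X=q@cx;Y=q@cy
for y in(-100,-80,-30,0,30,80,100):
    k=(abs(Y-y)<4)&(S[:,2]>40)&(S[:,2]<60);print(y,"X range",X[k].min().round(1),X[k].max().round(1),"front gap:",np.round(np.sort(X[(abs(Y-y)<4)&(S[:,2]<38)&(X>-85)&(X<80)])[[0,-1]],1) if ((abs(Y-y)<4)&(S[:,2]<38)&(X>-85)&(X<80)).any() else "")
cv2.imwrite("pics/w1.png",p[:,:,::-1])
W2=[(445,-20,250),(450,60,245),(455,140,240),(465,215,235),(475,290,230),(486,330,200)]
plan(T,[(x,Rt(-109.2),3,1) for x in W2],2)
E
```

```text
table 0.19939237481446526
16254 ((540.1019287109375, -201.2416534423828), (240.744384765625, 175.78990173339844), 9.734695434570312) 48.10320496026097
-100 X range -91.1 84.5 front gap: 
-80 X range -90.9 81.9 front gap: [-74.7 -74.1]
-30 X range -91.3 -11.9 front gap: [-74.9 -58.8]
0 X range -91.1 14.9 front gap: [-75.2 -58.4]
30 X range -91.1 80.7 front gap: [-75.  -58.3]
80 X range -91.1 69.0 front gap: [-75.1 -74.1]
100 X range -91.3 81.4 front gap: 
3x [0.0, 0.0, 0.0] [0.93, -0.26, 0.06] 1 
3x [0.0, 0.0, 0.0] [0.97, -0.25, 0.07] 1 
3x [0.0, 0.0, 0.0] [0.97, -0.26, 0.06] 1 
3x [0.0, 0.0, 0.0] [0.93, -0.18, 0.06] 1 
3x [0.0, 0.0, 0.0] [0.93, -0.18, 0.07] 1 
3x [0.0, 0.0, 0.0] [0.51, -0.02, 0.37] 1
```

View pics/w1.png

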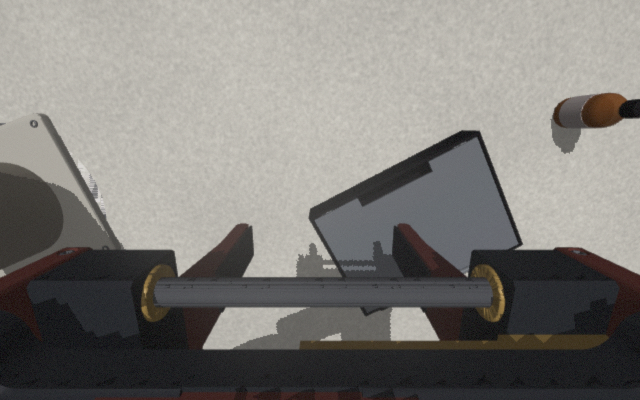

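The wrist view shows the chamber with its recess at (395,183) in the front wall and the bottle at (590,110). The outline is 240.7 x 175.8 at 9.7°, agreeing with the top view to within 3.5 mm. Next I move over the rest.

>>> {"fn": "arm_command", "kwargs": {"rows": [0, 0, 0, 0.95, -0.26, 0.06, 1, 0, 0, 0, 0.95, -0.26, 0.06, 1]}}

```text
t: 1.95
ee_pos: [444.9, -21.1, 250.2]
orientation: [-2.555, -1.828, 0.0]
ft_force: [-0.0, -0.9, 0.2]
width: 87.8
grasp_force: 0.0
```

>>> {"fn": "arm_command", "kwargs": {"rows": [0, 0, 0, 0.97, -0.25, 0.06, 1, 0, 0, 0, 0.97, -0.25, 0.06, 1]}}

```text
t: 2.15
ee_pos: [451.1, 59.6, 245.5]
orientation: [2.553, 1.83, 0.0]
ft_force: [0.8, -0.5, 0.3]
width: 88.0
grasp_force: 0.0
```

>>> {"fn": "arm_command", "kwargs": {"rows": [0, 0, 0, 0.97, -0.26, 0.06, 1, 0, 0, 0, 0.97, -0.26, 0.06, 1]}}

```text
t: 2.35
ee_pos: [456.6, 140.1, 240.7]
orientation: [2.553, 1.831, 0.0]
ft_force: [-0.4, 0.3, -0.0]
width: 87.7
grasp_force: 0.0
```

>>> {"fn": "arm_command", "kwargs": {"rows": [0, 0, 0, 0.93, -0.18, 0.06, 1, 0, 0, 0, 0.93, -0.18, 0.06, 1]}}

```text
t: 2.55
ee_pos: [467.2, 215.6, 235.8]
orientation: [2.552, 1.831, 0.001]
ft_force: [1.2, -1.8, 0.2]
width: 87.6
grasp_force: 0.0
```

>>> {"fn": "arm_command", "kwargs": {"rows": [0, 0, 0, 0.7, -0.18, 0.06, 1, 0, 0, 0, 0.7, -0.18, 0.06, 1, 0, 0, 0, 0.7, -0.18, 0.06, 1, 0, 0, 0, 0.7, -0.18, 0.06, 1]}}

```text
t: 2.95
ee_pos: [470.5, 270.3, 230.9]
orientation: [2.553, 1.831, -0.002]
ft_force: [0.3, -0.5, -0.3]
width: 87.9
grasp_force: 0.0
```

```bash
python3 - <<'E'
from h import *
T=tool();print(T[:3,3].round(1));p,d=ctrl.get_image("wrist");np.savez("w2.npz",p=p,d=d,T=T)
W=cloud("wrist",d,T);cv2.imwrite("pics/w2.png",p[:,:,::-1])
c0=np.array([479.4,345.]);a=np.radians(-109.2);bx=np.array([np.cos(a),np.sin(a)]);by=np.array([-bx[1],bx[0]])
X=(W[...,:2]-c0)@bx;Y=(W[...,:2]-c0)@by;Z=W[...,2]
k0=(d>0)&(abs(X)<170)&(abs(Y)<45)
def rect(n,k):
    if k.sum()>5:
        r=cv2.minAreaRect(W[k][:,:2].astype(np.float32));print(n,k.sum(),np.round(r[0],1),np.round(r[1],1),round(r[2],1),"XYZ med",np.round([np.median(X[k]),np.median(Y[k]),np.median(Z[k])],1),"X",X[k].min().round(1),X[k].max().round(1))
rect("base",k0&(Z>3)&(Z<10)&(abs(X)<90))
rect("all",k0&(Z>38)&(Z<60))
rect("handle",k0&(Z>45)&(Z<60)&(abs(X)<45));rect("blade",k0&(Z>38)&(Z<50)&(X>75))
for x in range(-90,150,15):
    k=k0&(abs(X-x)<4)&(Z>37)
    if k.any():print(x,"Y",np.round(np.percentile(Y[k],[3,50,97]),1),"Z",np.median(Z[k]).round(1),k.sum())
E
```

```text
[470.5 270.3 230.9]
base 2807 [485.8 350.1] [150.3  70.2] 70.9 XYZ med [-12.    8.6   6.1] X -82.1 68.3
all 3267 [467.3 319.8] [209.3  44.7] 70.9 XYZ med [18.4 -1.6 47.6] X -76.9 132.4
handle 1213 [478.6 347.6] [85.4 17.6] 70.9 XYZ med [-4.9 -1.6 48.9] X -44.8 40.5
blade 677 [443.1 247.8] [57.4 19.6] 71.1 XYZ med [101.8  -2.5  43.1] X 75.0 132.4
-75 Y [-10.   -1.4   7.1] Z 49.1 98
-60 Y [-23.1  -1.5  17.7] Z 48.3 206
-45 Y [-9.4 -1.5  7.1] Z 48.9 130
-30 Y [-9.4 -0.6  7.1] Z 49.0 118
-15 Y [-9.6 -1.6  7.2] Z 48.9 127
0 Y [-9.7 -0.7  7.2] Z 49.1 122
15 Y [-9.9 -1.2  7.1] Z 48.9 112
30 Y [-10.2  -2.    7.2] Z 48.3 111
45 Y [-44.2  -4.7  42.6] Z 309.9 12740
60 Y [-42.3 -30.8  -2.4] Z 273.1 2843
75 Y [-30.6 -29.9   2.4] Z 280.5 1001
90 Y [-11.2  -2.5   7.3] Z 43.2 106
105 Y [-11.4  -2.    7.4] Z 43.0 96
120 Y [-11.5  -1.5   7.4] Z 43.0 99
135 Y [-6.4 -3.4 -0.4] Z 42.5 6
```

View pics/w2.png

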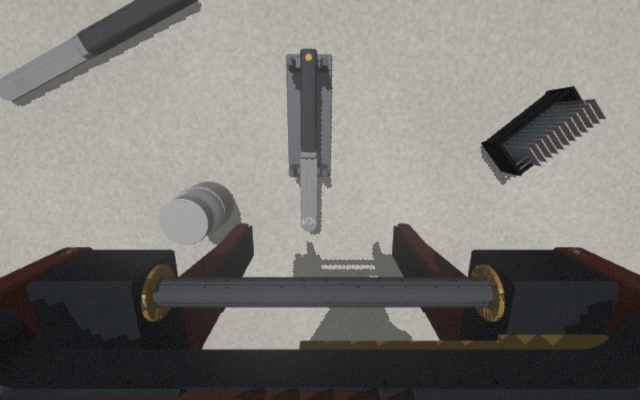

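The wrist view shows the spatula in its rest from (308,50) to (310,225), the jar at (187,220) and the rack at (525,135). The spatula's sizes match at 209 x 17.6, with tops at 49 and 43.

```bash
python3 - <<'E'
from h import *
T=tool();Rm=Rt(-109.1)
plan(T,[((471.7,327,165),Rm,3,1),((471.7,327,95),Rm,3,1),((471.7,327,42),Rm,4,1)])
E
```

```text
3x [0.0, 0.0, 0.002] [0.679, -0.215, 0.826] 1 
3x [0.0, 0.0, 0.0] [0.001, 0.0, 0.875] 1 
4x [0.0, 0.0, 0.0] [0.001, 0.001, 0.662] 1
```

>>> {"fn": "arm_command", "kwargs": {"rows": [0, 0, 0.002, 0.68, -0.215, 0.825, 1, 0, 0, 0.002, 0.68, -0.215, 0.825, 1, 0, 0, 0.002, 0.68, -0.215, 0.825, 1]}}

```text
t: 3.3
ee_pos: [470.2, 328.1, 162.1]
orientation: [-2.558, -1.824, 0.008]
ft_force: [0.3, 0.3, 0.8]
width: 88.0
grasp_force: 0.0
```

>>> {"fn": "arm_command", "kwargs": {"rows": [0, 0, 0, 0, 0, 0.6, 1, 0, 0, 0, 0, 0, 0.875, 1, 0, 0, 0, 0, 0, 0.875, 1]}}

```text
t: 3.6
ee_pos: [470.3, 326.2, 93.5]
orientation: [2.559, 1.822, -0.009]
ft_force: [-0.2, 0.3, 0.9]
width: 87.8
grasp_force: 0.0
```

>>> {"fn": "arm_command", "kwargs": {"rows": [0, 0, 0, 0, 0, 0.3, 1, 0, 0, 0, 0, 0, 0.5, 1, 0, 0, 0, 0, 0, 0.66, 1, 0, 0, 0, 0, 0, 0.66, 1]}}

```text
t: 4.0
ee_pos: [471.1, 328.1, 41.8]
orientation: [-2.558, -1.823, 0.003]
ft_force: [-0.6, -0.8, 0.3]
width: 87.7
grasp_force: 0.0
```

>>> {"fn": "arm_command", "kwargs": {"rows": [0, 0, 0, 0, 0, 0, -1, 0, 0, 0, 0, 0, 0, -1, 0, 0, 0, 0, 0, 0, -1, 0, 0, 0, 0, 0, 0, -1, 0, 0, 0, 0, 0, 0, -1]}}

```text
t: 4.5
ee_pos: [471.6, 329.1, 42.8]
orientation: [2.558, 1.824, 0.001]
ft_force: [-0.0, -0.0, -0.3]
width: 51.4
grasp_force: 0.0
```

>>> {"fn": "arm_command", "kwargs": {"rows": [0, 0, 0, 0, 0, 0, -1, 0, 0, 0, 0, 0, 0, -1, 0, 0, 0, 0, 0, 0, -1]}}

```text
t: 4.8
ee_pos: [471.5, 329.0, 42.4]
orientation: [-2.558, -1.824, 0.0]
ft_force: [-0.1, -0.1, 0.8]
width: 27.2
grasp_force: 0.0
```

>>> {"fn": "arm_command", "kwargs": {"rows": [0, 0, 0, 0, 0, 0, -1, 0, 0, 0, 0, 0, 0, -1, 0, 0, 0, 0, 0, 0, -1, 0, 0, 0, 0, 0, 0, -1]}}

```text
t: 5.2
ee_pos: [471.6, 329.0, 42.4]
orientation: [2.558, 1.824, -0.0]
ft_force: [0.8, 1.5, -0.4]
width: 17.6
grasp_force: 29.9
```

>>> {"fn": "arm_command", "kwargs": {"rows": [0, 0, 0, 0, 0, -0.1, -1, 0, 0, 0, 0, 0, -0.3, -1, 0, 0, 0, 0, 0, -0.5, -1, 0, 0, 0, 0, 0, -0.7, -1, 0, 0, 0, 0, 0, -0.7, -1]}}

```text
t: 5.7
ee_pos: [473.2, 330.1, 101.9]
orientation: [2.558, 1.824, 0.009]
ft_force: [-0.1, 0.4, -0.8]
width: 17.7
grasp_force: 29.9
```

```bash
python3 - <<'E'
from h import *
T=tool();print(T.round(2).tolist(),ctrl.get_obs()["width"],ctrl.get_obs()["moment"])
p,d=ctrl.get_image("wrist");np.savez("w3.npz",p=p,d=d,T=T)
W=cloud("wrist",d);Z=W  # tool-frame cloud below
c=ctrl.camera_params("wrist")["tool_from_camera"]
E
sed -i 's/M=np.linalg.inv(c\["world_to_cam"\]) if T is None/M=np.linalg.inv(c["world_to_cam"]) if T is None and n!="wrist"/' h.py
python3 - <<'E'
from h import *
f=np.load("w3.npz");L=cloud("wrist",f["d"],np.eye(4));d=f["d"]
k=(d>0)&(abs(L[...,1])<30)&(abs(L[...,2])<16)
for x in range(-130,110,10):
    m=k&(abs(L[...,0]-x)<4)
    if m.sum()>3:print(x,m.sum(),"Y",np.round(np.percentile(L[...,1][m],[5,50,95]),1),"Z",np.round(np.median(L[...,2][m]),1))
m=k&(abs(L[...,1])<9);print(L[...,0][m].min(),L[...,0][m].max())
cv2.imwrite("pics/w3.png",f["p"][:,:,::-1])
E
```

```text
[[0.33, 0.95, 0.0, 473.2], [0.95, -0.33, 0.0, 330.09], [0.0, 0.0, -1.0, 101.9], [0.0, 0.0, 0.0, 1.0]] 17.657215719079467 [-0.01834546 -0.05856463  0.00762647]
-60 46 Y [-9.7 -1.6  7.7] Z -0.3
-50 379 Y [-10.4  -1.3   7.8] Z -0.7
-40 383 Y [-10.2  -1.3   7.7] Z -0.7
-30 48 Y [-10.1  -1.8   7.4] Z -0.9
-10 210 Y [-9.5 -0.7  7.6] Z -6.5
0 479 Y [-9.7 -1.2  7.6] Z -6.6
10 1206 Y [-17.4  -1.2  15.5] Z -6.3
20 493 Y [-9.1 -0.7  7.2] Z -6.5
30 516 Y [-8.9 -0.7  7.1] Z -6.5
40 540 Y [-8.7 -0.7  7.4] Z -6.5
50 577 Y [-8.6 -0.7  7.3] Z -6.5
60 584 Y [-8.4 -0.7  7.6] Z -6.5
70 629 Y [-8.4 -0.7  7.5] Z -6.5
80 689 Y [-8.6 -0.2  7.7] Z -6.5
90 694 Y [-8.1 -0.2  7.6] Z -6.5
-57.346488954056795 95.41455404816668Traceback (most recent call last):
  File "<stdin>", line 4, in <module>
  File "h.py", line 8, in cloud
    M=np.linalg.inv(c["world_to_cam"]) if T is None else T@c["tool_from_camera"]
                    ~^^^^^^^^^^^^^^^^
KeyError: 'world_to_cam'
```

View pics/w3.png

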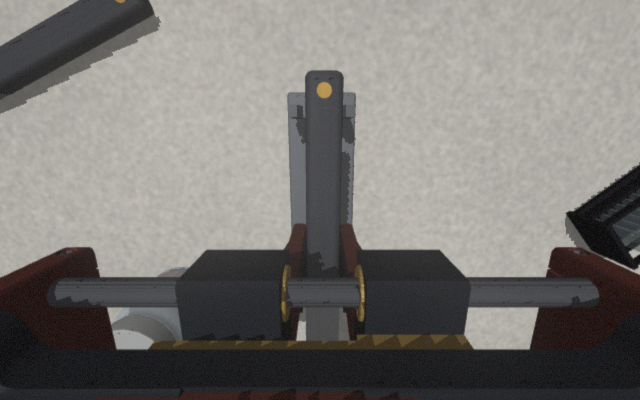

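The wrist view shows the spatula held level, with the handle end at (324,75) and the rest below it at (322,150). The handle end measures 95.4 mm along tool x, so the tip is 114.6 mm ahead of the TCP. Next I plan the transfer and insertion.

```bash
cat >> h.py <<'E'
AZ=-80.27;ca=np.array([np.cos(np.radians(AZ)),np.sin(np.radians(AZ))])
F=np.array([540.1,-201.2])-83.5*ca
L=114.6
def grasp(u,w,s,az=AZ):
    "TCP for blade tip at (u,w) from the recess edge, slope s deg"
    r=np.radians(s);g=[u-L*np.cos(r),w+L*np.sin(r)]
    return (*(F+g[0]*ca),48+g[1])
E
python3 - <<'E'
from h import *
T=tool();print(F)
P=grasp(-21,28,45);Q=grasp(30,-23,45);print(P,Q)
A=T[:3,3]
w=[((473,300,160),Rt(-104),3,-1),((480,226,165),Rt(-96),3,-1),((488,150,165),Rt(-88),3,-1),((495,78,165),Rt(AZ,0),3,-1),((503,15,165),Rt(AZ,22),3,-1),(P,Rt(AZ,45),4,-1),(P,Rt(AZ,45),1,-1)]
plan(T,w)
E
```

```text
[ 525.98804329 -118.90113805]
(np.float64(508.7436653315698), np.float64(-18.33445476232305), np.float64(157.03443712397834)) (np.float64(517.3629442798835), np.float64(-68.60082553256223), np.float64(106.03443712397834))
3x [0.001, -0.001, -0.028] [-0.346, 0.128, -0.743] -1 
3x [0.0, 0.0, -0.044] [-0.877, 0.308, -0.063] -1 
3x [0.0, 0.0, -0.045] [-0.934, 0.2, 0.0] -1 
3x [0.0, 0.0, -0.043] [-0.902, 0.055, 0.0] -1 
3x [0.0, 0.122, 0.0] [-0.794, -0.035, 0.0] -1 
4x [0.0, 0.128, 0.0] [-0.429, 0.0, -0.066] -1 
1x [0.0, 0.0, 0.0] [0.0, 0.0, 0.0] -1
```

>>> {"fn": "arm_command", "kwargs": {"rows": [0, 0, -0.028, -0.35, 0.13, -0.74, -1, 0, 0, -0.028, -0.35, 0.13, -0.74, -1, 0, 0, -0.028, -0.35, 0.13, -0.74, -1]}}

```text
t: 6.05
ee_pos: [473.5, 299.1, 159.7]
orientation: [2.478, 1.931, 0.007]
ft_force: [0.6, -0.1, -1.4]
width: 17.6
grasp_force: 29.9
```

>>> {"fn": "arm_command", "kwargs": {"rows": [0, 0, -0.02, -0.44, 0.15, -0.03, -1, 0, 0, -0.044, -0.88, 0.31, -0.06, -1, 0, 0, -0.044, -0.88, 0.31, -0.06, -1]}}

```text
t: 6.35
ee_pos: [478.5, 221.9, 161.3]
orientation: [-2.338, -2.098, 0.004]
ft_force: [0.5, 0.9, -1.6]
width: 17.6
grasp_force: 29.9
```

>>> {"fn": "arm_command", "kwargs": {"rows": [0, 0, -0.02, -0.47, 0.1, 0, -1, 0, 0, -0.045, -0.93, 0.2, 0, -1, 0, 0, -0.045, -0.93, 0.2, 0, -1]}}

```text
t: 6.65
ee_pos: [487.0, 146.7, 161.3]
orientation: [-2.184, -2.257, 0.003]
ft_force: [0.2, 0.9, -1.3]
width: 17.7
grasp_force: 29.9
```

>>> {"fn": "arm_command", "kwargs": {"rows": [0, 0, -0.02, -0.45, 0.03, 0, -1, 0, 0, -0.043, -0.9, 0.055, 0, -1, 0, 0, -0.043, -0.9, 0.055, 0, -1]}}

```text
t: 6.95
ee_pos: [494.4, 75.6, 161.6]
orientation: [-2.027, -2.4, 0.001]
ft_force: [-0.2, -0.1, -1.9]
width: 18.1
grasp_force: 29.9
```

>>> {"fn": "arm_command", "kwargs": {"rows": [0, 0.04, 0, -0.27, 0, 0, -1, 0, 0.08, 0, -0.53, -0.03, 0, -1, 0, 0.122, 0, -0.795, -0.035, 0, -1]}}

```text
t: 7.25
ee_pos: [503.2, 15.4, 162.7]
orientation: [-1.819, -2.16, -0.36]
ft_force: [-0.1, 0.7, -3.5]
width: 18.0
grasp_force: 29.9
```

>>> {"fn": "arm_command", "kwargs": {"rows": [0, 0.04, 0, -0.14, 0, -0.02, -1, 0, 0.08, 0, -0.28, 0, -0.04, -1, 0, 0.128, 0, -0.43, 0, -0.065, -1, 0, 0.128, 0, -0.43, 0, -0.065, -1, 0, 0.128, 0, -0.43, 0, -0.065, -1]}}

```text
t: 7.75
ee_pos: [508.1, -18.8, 152.9]
orientation: [-1.589, -1.88, -0.653]
ft_force: [0.6, 0.2, -1.3]
width: 17.9
grasp_force: 29.9
```

```bash
python3 - <<'E'
from h import *
T=tool();print(T.round(3));b=-T[:3,0];t=T[:3,3]+L*b;q=(t[:2]-F)
print("tip u,v,w",q@ca,q@[-ca[1],ca[0]],t[2]-48,"slope",np.degrees(np.arcsin(-b[2])))
print(ctrl.get_obs()["t"],ctrl.get_obs()["qpos"].round(2) if hasattr(ctrl.get_obs()["qpos"],"round") else 0)
out=[]
for n in("scene","top"):
    p,d=ctrl.get_image(n)
    c=ctrl.camera_params(n)
    pr=lambda X:((lambda v:(c["camera_matrix"]@v)[:2]/v[2])((c["world_to_cam"]@[*X,1])[:3]))
    x,y=pr([*F,48]).astype(int);img=cv2.resize(p[max(0,y-55):y+55,x-70:x+70,::-1],None,fx=2.85,fy=2.85*1,interpolation=2);out.append(img)
    print(n,"F",pr([*F,48]),"tip",pr(t),"crop0",x-70,y-55)
cv2.imwrite("pics/c4.png",np.clip(np.hstack(out)*1.6,0,255).astype(np.uint8))
P=[grasp(-21+17*k,28-17*k,45) for k in(1,2,3)]
plan(T,[(p,Rt(AZ,45),3,-1) for p in P])
E
```

```text
[[-1.16000e-01  9.86000e-01 -1.21000e-01  5.08088e+02]
 [ 6.98000e-01  1.68000e-01  6.96000e-01 -1.88500e+01]
 [ 7.06000e-01 -4.00000e-03 -7.08000e-01  1.52905e+02]
 [ 0.00000e+00  0.00000e+00  0.00000e+00  1.00000e+00]]
tip u,v,w -20.50960003426109 -1.1457962055730142 23.965102039432296 slope 44.933110576459015
7.75 [-0.41  0.61  1.81  0.66  1.29 -0.95]
scene F [241.98598013 192.0600134 ] tip [247.58913779 185.93634743] crop0 171 137
top F [405.66102019 208.97594465] tip [400.40206506 209.98088322] crop0 335 153
3x [-0.001, 0.0, -0.001] [-0.261, 0.01, -0.033] -1 
3x [0.0, 0.0, 0.0] [-0.3, 0.0, 0.001] -1 
3x [0.0, 0.0, 0.0] [-0.301, 0.0, 0.0] -1
```

View pics/c4.png

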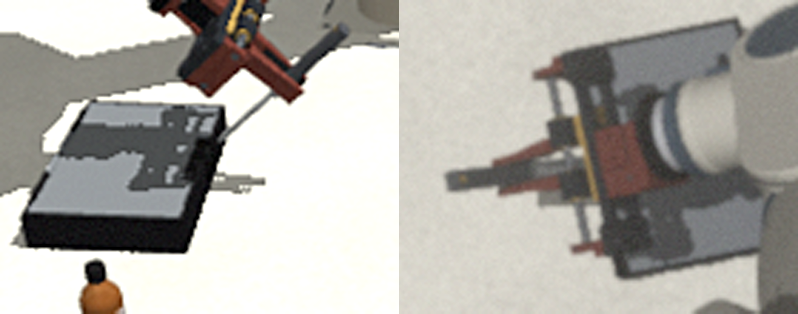

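The left crop shows the blade tip at about (218,138), i.e. scene pixel (247.5,185.4), against a predicted (247.6,185.9). The tip is just in front of the dark recess at (205,157). Inserting slowly now.

>>> {"fn": "arm_command", "kwargs": {"rows": [0, 0, 0, -0.13, 0.01, -0.03, -1, 0, 0, 0, -0.26, 0.01, -0.03, -1, 0, 0, 0, -0.26, 0.01, -0.03, -1]}}

```text
t: 8.15
ee_pos: [511.9, -35.6, 141.0]
orientation: [-1.586, -1.883, -0.656]
ft_force: [0.5, -0.5, -0.6]
width: 17.7
grasp_force: 29.9
```

>>> {"fn": "arm_command", "kwargs": {"rows": [0, 0, 0, -0.1, 0, 0, -1, 0, 0, 0, -0.2, 0, 0, -1, 0, 0, 0, -0.3, 0, 0, -1, 0, 0, 0, -0.3, 0, 0, -1]}}

```text
t: 8.55
ee_pos: [514.5, -52.7, 123.5]
orientation: [-1.587, -1.881, -0.657]
ft_force: [-0.7, 0.6, -0.9]
width: 17.7
grasp_force: 29.9
```

```bash
cat >> h.py <<'E'
def state():
    T=tool();b=-T[:3,0];t=T[:3,3]+L*b;q=t[:2]-F;o=ctrl.get_obs()
    print("t",o["t"],"tip u,v,w",np.round([q@ca,q@[-ca[1],ca[0]],t[2]-48],1),"slope",np.degrees(np.arcsin(-b[2])).round(1),"F",np.round(o["ft_force"],1),"M",np.round(o["moment"],2));return T
E
python3 - <<'E'
from h import *
T=state()
plan(T,[(grasp(28,-21,45),Rt(AZ,45),3,-1)])
E
```

```text
t 8.55 tip u,v,w [13.8 -0.2 -5.5] slope 45.0 F [-0.7  0.6 -0.9] M [-0.49 -0.21  0.  ]
3x [0.0, 0.0, 0.0] [-0.262, 0.002, 0.011] -1
```

>>> {"fn": "arm_command", "kwargs": {"rows": [0, 0, 0, -0.08, 0, 0, -1, 0, 0, 0, -0.17, 0, 0, -1, 0, 0, 0, -0.26, 0, 0.01, -1, 0, 0, 0, -0.26, 0, 0.01, -1]}}

```text
t: 8.95
ee_pos: [516.9, -66.4, 108.4]
orientation: [-1.586, -1.882, -0.657]
ft_force: [-0.1, 0.3, -1.0]
width: 17.7
grasp_force: 29.9
```

```bash
cat >> h.py <<'E'
def multi(T,rows):
    "rows: (pos,Rm,grip) all relative to T; one call"
    out=[]
    for p,Rm,g in rows:
        s=np.round(T[:3,:3].T@(np.array(p)-T[:3,3])/80,3);w=np.round(R.from_matrix(T[:3,:3].T@Rm).as_rotvec()/np.pi,3)
        out+=[*(w+0),*(s+0),g]
    print([float(x) for x in out])
    T=T.copy();T[:3,3]+=T[:3,:3]@(s*80);T[:3,:3]=T[:3,:3]@R.from_rotvec(w*np.pi).as_matrix();return T
def pivot(s,Lf=38,clear=1.0):
    r=np.radians(s);return grasp(Lf*np.cos(r)+clear*np.sin(r),-Lf*np.sin(r)+clear*np.cos(r),s),Rt(AZ,s),-1
E
python3 - <<'E'
from h import *
T=state();T=multi(T,[pivot(s) for s in(40,34,28,28)]);T=multi(T,[pivot(s) for s in(24,20,16,12,8)]);T=multi(T,[pivot(s) for s in(4,0,-4,-7,-7)])
E
```

```text
t 8.95 tip u,v,w [ 27.7  -0.1 -20.7] slope 45.0 F [-0.1  0.3 -1. ] M [-0.5  -0.17  0.01]
[0.0, -0.028, 0.0, -0.05, 0.002, 0.134, -1.0, 0.0, -0.061, 0.0, -0.063, 0.002, 0.233, -1.0, 0.0, -0.095, 0.0, -0.086, 0.002, 0.331, -1.0, 0.0, -0.095, 0.0, -0.086, 0.002, 0.331, -1.0]
[0.0, -0.022, 0.0, -0.001, 0.0, 0.066, -1.0, 0.0, -0.044, 0.0, -0.007, 0.0, 0.133, -1.0, 0.0, -0.066, 0.0, -0.018, 0.0, 0.199, -1.0, 0.0, -0.088, 0.0, -0.033, 0.0, 0.264, -1.0, 0.0, -0.111, 0.0, -0.053, 0.0, 0.328, -1.0]
[0.0, -0.022, 0.0, -0.001, 0.0, 0.066, -1.0, 0.0, -0.044, 0.0, -0.007, 0.0, 0.133, -1.0, 0.0, -0.066, 0.0, -0.018, 0.0, 0.199, -1.0, 0.0, -0.083, 0.0, -0.029, 0.0, 0.248, -1.0, 0.0, -0.083, 0.0, -0.029, 0.0, 0.248, -1.0]
```

>>> {"fn": "arm_command", "kwargs": {"rows": [0, -0.028, 0, -0.05, 0, 0.134, -1, 0, -0.061, 0, -0.063, 0, 0.233, -1, 0, -0.095, 0, -0.086, 0, 0.331, -1, 0, -0.095, 0, -0.086, 0, 0.331, -1]}}

```text
t: 9.35
ee_pos: [514.0, -50.4, 86.3]
orientation: [-1.76, -2.096, -0.436]
ft_force: [-1.4, -0.4, -1.1]
width: 17.6
grasp_force: 30.0
```

>>> {"fn": "arm_command", "kwargs": {"rows": [0, -0.022, 0, -0.001, 0, 0.066, -1, 0, -0.044, 0, -0.007, 0, 0.133, -1, 0, -0.066, 0, -0.018, 0, 0.199, -1, 0, -0.088, 0, -0.033, 0, 0.264, -1, 0, -0.111, 0, -0.053, 0, 0.328, -1]}}

```text
t: 9.85
ee_pos: [513.3, -44.0, 60.3]
orientation: [-1.955, -2.318, -0.134]
ft_force: [1.0, -0.4, -3.0]
width: 17.7
grasp_force: 30.0
```

```bash
python3 - <<'E'
from h import *
state()
E
```

```text
t 9.85 tip u,v,w [37.5  0.1 -3.5] slope 7.9 F [ 1.  -0.4 -3. ] M [-0.04 -0.12 -0.05]
```

>>> {"fn": "arm_command", "kwargs": {"rows": [0, -0.022, 0, -0.001, 0, 0.066, -1, 0, -0.044, 0, -0.007, 0, 0.133, -1, 0, -0.066, 0, -0.018, 0, 0.199, -1, 0, -0.083, 0, -0.029, 0, 0.248, -1, 0, -0.083, 0, -0.029, 0, 0.248, -1]}}

```text
t: 10.35
ee_pos: [512.5, -43.1, 39.8]
orientation: [1.962, 2.332, -0.124]
ft_force: [-0.2, -1.1, -0.8]
width: 17.8
grasp_force: 30.0
```

```bash
python3 - <<'E'
from h import *
state()
out=[]
p,d=ctrl.get_image("scene");t,dt=ctrl.get_image("top")
np.savez("s5.npz",p=p,d=d)
a=cv2.resize(p[150:235,165:305,::-1],None,fx=4,fy=4,interpolation=2)
cv2.imwrite("pics/c5.png",np.clip(a*1.6,0,255).astype(np.uint8))
W=cloud("scene",d);q=W[...,:2]-F;U=q@ca;V=q@[-ca[1],ca[0]]
for v in(-90,-70,70,90):print(v,[ (u,np.round(np.median(W[...,2][(abs(U-u)<5)&(abs(V-v)<8)&(W[...,2]<90)]),1)) for u in(22,50,90,130)])
E
```

```text
t 10.35 tip u,v,w [36.8 -0.2  5.8] slope -7.0 F [-0.2 -1.1 -0.8] M [-0.15 -0.02 -0.04]
-90 [(22, np.float64(35.0)), (50, np.float64(58.6)), (90, np.float64(55.5)), (130, np.float64(53.2))]
-70 [(22, np.float64(60.8)), (50, np.float64(57.6)), (90, np.float64(-345.5)), (130, np.float64(52.9))]
70 [(22, np.float64(60.5)), (50, np.float64(20.8)), (90, np.float64(54.4)), (130, np.float64(36.8))]
90 [(22, np.float64(-341.0)), (50, np.float64(47.6)), (90, np.float64(54.7)), (130, np.float64(52.1))]
```

View pics/c5.png

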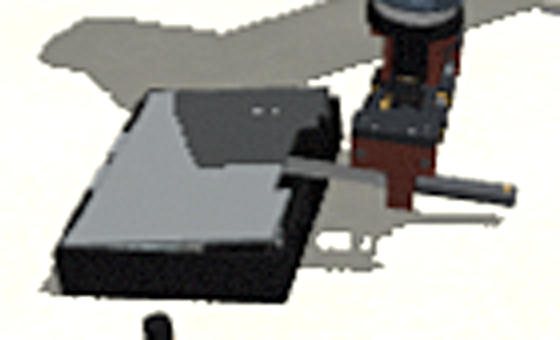

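The scene crop shows the lid's front edge raised, with the blade under it at (310,165). Depth puts the lid's front top at about 60.6 mm, 12.5 mm above closed, so the catches are free. Next is planning the swing.

```bash
python3 - <<'E'
from h import *
T=state()
th=np.concatenate([np.linspace(.10,.25,5),np.linspace(.30,1.80,26)[0:25],np.full(5,1.80)])
def row(t):
    r=np.interp(t,[.1,1.8],[127,112]);s=np.interp(t,[.1,.35],[-7,0])
    return grasp(165.5-r*np.cos(t)-5*np.sin(t),r*np.sin(t)-5*np.cos(t),s),Rt(AZ,s),-1
for i in range(0,35,5):
    T=multi(T,[row(t) for t in th[i:i+5]])
E
```

```text
t 10.45 tip u,v,w [37.1 -0.3  5.9] slope -6.9 F [-0.1  2.7 -1.4] M [0.43 0.01 0.02]
[-0.001, -0.001, 0.0, -0.022, 0.005, -0.017, -1.0, -0.001, 0.005, 0.0, -0.038, 0.004, -0.101, -1.0, -0.001, 0.011, 0.0, -0.056, 0.004, -0.183, -1.0, -0.001, 0.017, 0.0, -0.078, 0.004, -0.265, -1.0, -0.001, 0.023, 0.0, -0.101, 0.004, -0.346, -1.0]
[0.0, 0.008, 0.0, -0.028, 0.0, -0.109, -1.0, 0.0, 0.015, 0.0, -0.066, 0.0, -0.23, -1.0, 0.0, 0.015, 0.0, -0.108, 0.0, -0.313, -1.0, 0.0, 0.015, 0.0, -0.155, 0.0, -0.394, -1.0, 0.0, 0.015, 0.0, -0.207, 0.0, -0.47, -1.0]
[0.0, 0.0, 0.0, -0.052, 0.0, -0.076, -1.0, 0.0, 0.0, 0.0, -0.108, 0.0, -0.149, -1.0, 0.0, 0.0, 0.0, -0.169, 0.0, -0.217, -1.0, 0.0, 0.0, 0.0, -0.233, 0.0, -0.282, -1.0, 0.0, 0.0, 0.0, -0.3, 0.0, -0.342, -1.0]
[0.0, 0.0, 0.0, -0.071, 0.0, -0.056, -1.0, 0.0, 0.0, 0.0, -0.145, 0.0, -0.107, -1.0, 0.0, 0.0, 0.0, -0.221, 0.0, -0.154, -1.0, 0.0, 0.0, 0.0, -0.3, 0.0, -0.196, -1.0, 0.0, 0.0, 0.0, -0.381, 0.0, -0.232, -1.0]
[0.0, 0.0, 0.0, -0.082, 0.0, -0.032, -1.0, 0.0, 0.0, 0.0, -0.166, 0.0, -0.059, -1.0, 0.0, 0.0, 0.0, -0.25, 0.0, -0.08, -1.0, 0.0, 0.0, 0.0, -0.336, 0.0, -0.096, -1.0, 0.0, 0.0, 0.0, -0.422, 0.0, -0.107, -1.0]
[0.0, 0.0, 0.0, -0.086, 0.0, -0.006, -1.0, 0.0, 0.0, 0.0, -0.172, 0.0, -0.006, -1.0, 0.0, 0.0, 0.0, -0.257, 0.0, -0.002, -1.0, 0.0, 0.0, 0.0, -0.341, 0.0, 0.008, -1.0, 0.0, 0.0, 0.0, -0.425, 0.0, 0.023, -1.0]
[0.0, 0.0, 0.0, -0.082, 0.0, 0.019, -1.0, 0.0, 0.0, 0.0, -0.082, 0.0, 0.019, -1.0, 0.0, 0.0, 0.0, -0.082, 0.0, 0.019, -1.0, 0.0, 0.0, 0.0, -0.082, 0.0, 0.019, -1.0, 0.0, 0.0, 0.0, -0.082, 0.0, 0.019, -1.0]
```

>>> {"fn": "arm_command", "kwargs": {"rows": [0, 0, 0, -0.022, 0, -0.017, -1, 0, 0.005, 0, -0.038, 0, -0.1, -1, 0, 0.011, 0, -0.056, 0, -0.183, -1, 0, 0.017, 0, -0.078, 0, -0.265, -1, 0, 0.023, 0, -0.1, 0, -0.346, -1]}}

```text
t: 10.95
ee_pos: [513.5, -48.4, 69.3]
orientation: [2.002, 2.373, -0.049]
ft_force: [-0.0, 1.5, -2.3]
width: 17.6
grasp_force: 30.0
```

>>> {"fn": "arm_command", "kwargs": {"rows": [0, 0.008, 0, -0.028, 0, -0.109, -1, 0, 0.015, 0, -0.066, 0, -0.23, -1, 0, 0.015, 0, -0.108, 0, -0.313, -1, 0, 0.015, 0, -0.155, 0, -0.394, -1, 0, 0.015, 0, -0.207, 0, -0.47, -1]}}

```text
t: 11.45
ee_pos: [516.2, -62.7, 107.7]
orientation: [2.023, 2.401, -0.003]
ft_force: [-0.0, 2.2, -2.9]
width: 18.0
grasp_force: 30.0
```

```bash
python3 - <<'E'
from h import *
T=state()
p,d=ctrl.get_image("scene")
cv2.imwrite("pics/c6.png",np.clip(cv2.resize(p[110:235,165:305,::-1],None,fx=4,fy=4,interpolation=2)*1.6,0,255).astype(np.uint8))
W=cloud("scene",d);q=W[...,:2]-F;U=q@ca;V=q@[-ca[1],ca[0]]
for v in(-90,-70,70,90):print(v,[ (u,np.round(np.median(W[...,2][(abs(U-u)<5)&(abs(V-v)<8)&(W[...,2]>40)&(W[...,2]<190)]),1)) for u in(50,70,100,130)])
E
```

```text
t 11.45 tip u,v,w [57.5 -0.1 60. ] slope -0.2 F [-0.   2.2 -2.9] M [ 0.34 -0.05  0.01]
-90 [(50, np.float64(119.4)), (70, np.float64(109.5)), (100, np.float64(90.0)), (130, np.float64(73.2))]
-70 [(50, np.float64(118.5)), (70, np.float64(107.8)), (100, np.float64(90.9)), (130, np.float64(74.2))]
70 [(50, np.float64(119.0)), (70, np.float64(108.5)), (100, np.float64(89.7)), (130, np.float64(71.6))]
90 [(50, np.float64(48.2)), (70, np.float64(110.0)), (100, np.float64(89.8)), (130, np.float64(73.1))]
```

View pics/c6.png

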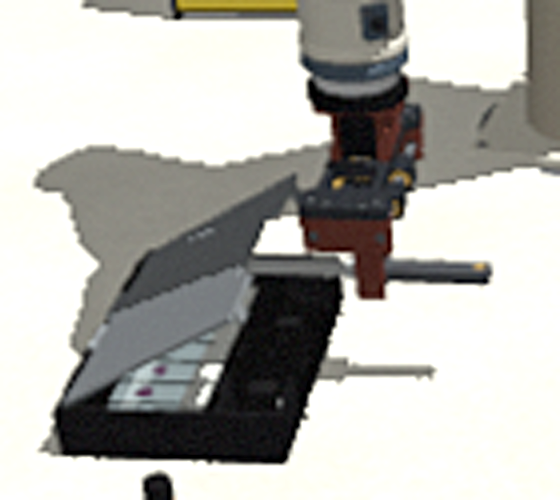

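The crop shows the lid at about 0.52 rad, with the level blade under its edge at (270,265) and the slides untouched. Continuing the swing.

>>> {"fn": "arm_command", "kwargs": {"rows": [0, 0, 0, -0.052, 0, -0.076, -1, 0, 0, 0, -0.108, 0, -0.149, -1, 0, 0, 0, -0.169, 0, -0.217, -1, 0, 0, 0, -0.233, 0, -0.282, -1, 0, 0, 0, -0.3, 0, -0.342, -1]}}

```text
t: 12.0
ee_pos: [520.5, -86.3, 135.2]
orientation: [2.022, 2.401, -0.003]
ft_force: [-1.0, 1.6, -1.2]
width: 18.0
grasp_force: 30.0
```

>>> {"fn": "arm_command", "kwargs": {"rows": [0, 0, 0, -0.071, 0, -0.056, -1, 0, 0, 0, -0.145, 0, -0.107, -1, 0, 0, 0, -0.221, 0, -0.154, -1, 0, 0, 0, -0.3, 0, -0.196, -1, 0, 0, 0, -0.38, 0, -0.232, -1]}}

```text
t: 12.5
ee_pos: [525.7, -116.4, 153.7]
orientation: [2.022, 2.401, -0.003]
ft_force: [-0.8, 2.0, -1.5]
width: 17.5
grasp_force: 30.0
```

>>> {"fn": "arm_command", "kwargs": {"rows": [0, 0, 0, -0.082, 0, -0.032, -1, 0, 0, 0, -0.166, 0, -0.059, -1, 0, 0, 0, -0.25, 0, -0.08, -1, 0, 0, 0, -0.336, 0, -0.096, -1, 0, 0, 0, -0.42, 0, -0.107, -1]}}

```text
t: 13.0
ee_pos: [531.4, -149.5, 162.1]
orientation: [2.022, 2.401, -0.003]
ft_force: [-0.7, 0.4, -1.3]
width: 17.9
grasp_force: 30.0
```

>>> {"fn": "arm_command", "kwargs": {"rows": [0, 0, 0, -0.06, 0, -0.006, -1, 0, 0, 0, -0.12, 0, -0.006, -1, 0, 0, 0, -0.18, 0, -0.002, -1, 0, 0, 0, -0.24, 0, 0.003, -1, 0, 0, 0, -0.3, 0, 0.006, -1]}}

```text
t: 13.5
ee_pos: [535.4, -172.9, 161.5]
orientation: [2.022, 2.401, -0.003]
ft_force: [0.9, 0.9, -1.3]
width: 17.8
grasp_force: 30.0
```

>>> {"fn": "arm_command", "kwargs": {"rows": [0, 0, 0, -0.05, 0, 0.005, -1, 0, 0, 0, -0.1, 0, 0.01, -1, 0, 0, 0, -0.15, 0, 0.02, -1, 0, 0, 0, -0.2, 0, 0.03, -1, 0, 0, 0, -0.2, 0, 0.03, -1]}}

```text
t: 14.0
ee_pos: [538.1, -188.7, 159.1]
orientation: [2.023, 2.4, -0.003]
ft_force: [0.4, 0.1, -1.3]
width: 18.0
grasp_force: 30.0
```

```bash
python3 - <<'E'
from h import *
T=state()
p,d=ctrl.get_image("scene")
cv2.imwrite("pics/c7.png",np.clip(cv2.resize(p[90:235,165:325,::-1],None,fx=3.5,fy=3.5,interpolation=2)*1.6,0,255).astype(np.uint8))
W=cloud("scene",d);q=W[...,:2]-F;U=q@ca;V=q@[-ca[1],ca[0]];Z=W[...,2]
for v in(-90,-70,70,90):
    for z in(100,150,190):
        k=(abs(V-v)<8)&(abs(Z-z)<8)&(U>60)&(U<260);print(v,z,np.median(U[k]).round(1) if k.any() else "",end=" | ")
E
```

```text
t 14.0 tip u,v,w [185.5   0.2 111.5] slope -0.2 F [ 0.4  0.1 -1.3] M [-0.04 -0.07  0.  ]
-90 100 176.9 | -90 150 192.3 | -90 190 203.5 | -70 100 177.8 | -70 150 192.1 | -70 190 203.7 | 70 100 178.7 | 70 150 192.7 | 70 190 203.0 | 90 100 179.0 | 90 150 192.3 | 90 190 203.1 |
```

View pics/c7.png

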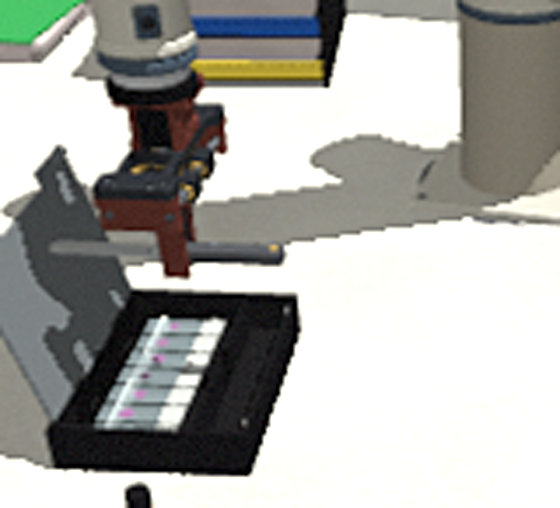

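The crop shows the lid lying open on its stop (line fit about 1.86 rad), the slides undisturbed and the blade free of the lid. Returning the spatula next.

```bash
python3 - <<'E'
from h import *
T=tool();A=Rt(AZ)
w=[((525,-112,160),A,3,-1),((511,-34,160),A,3,-1),((498,43,160),A,3,-1),((490,118,160),Rt(-88),3,-1),((482,194,160),Rt(-96),3,-1),((476,268,150),Rt(-104),3,-1),((471.5,329,110),Rt(-109.1),4,-1)]
plan(T,w)
E
```

```text
3x [0.0, 0.001, 0.0] [0.97, 0.002, -0.013] -1 
3x [0.0, 0.0, 0.0] [0.991, -0.008, 0.0] -1 
3x [0.0, 0.0, 0.0] [0.976, 0.003, 0.0] -1 
3x [0.0, 0.0, 0.043] [0.941, 0.061, 0.0] -1 
3x [0.0, 0.0, 0.045] [0.953, -0.067, 0.0] -1 
3x [0.0, 0.0, 0.044] [0.911, -0.172, 0.125] -1 
4x [0.0, 0.0, 0.028] [0.727, -0.239, 0.5] -1
```

>>> {"fn": "arm_command", "kwargs": {"rows": [0, 0.001, 0, 0.3, 0, 0, -1, 0, 0.001, 0, 0.65, 0, -0.013, -1, 0, 0.001, 0, 0.97, 0, -0.013, -1]}}

```text
t: 14.35
ee_pos: [524.6, -111.0, 160.1]
orientation: [-2.025, -2.402, -0.0]
ft_force: [0.3, 0.8, -1.9]
width: 17.9
grasp_force: 30.0
```

>>> {"fn": "arm_command", "kwargs": {"rows": [0, 0, 0, 0.33, 0, 0, -1, 0, 0, 0, 0.66, 0, 0, -1, 0, 0, 0, 0.99, -0.008, 0, -1]}}

```text
t: 14.65
ee_pos: [510.6, -32.7, 160.2]
orientation: [2.024, 2.403, 0.0]
ft_force: [0.2, -0.2, -2.1]
width: 17.8
grasp_force: 30.0
```

>>> {"fn": "arm_command", "kwargs": {"rows": [0, 0, 0, 0.33, 0, 0, -1, 0, 0, 0, 0.65, 0, 0, -1, 0, 0, 0, 0.976, 0, 0, -1]}}

```text
t: 14.95
ee_pos: [497.2, 44.2, 160.2]
orientation: [2.024, 2.403, 0.0]
ft_force: [0.1, 0.9, -1.9]
width: 18.0
grasp_force: 30.0
```

>>> {"fn": "arm_command", "kwargs": {"rows": [0, 0, 0.015, 0.3, 0.02, 0, -1, 0, 0, 0.03, 0.62, 0.04, 0, -1, 0, 0, 0.043, 0.94, 0.06, 0, -1]}}

```text
t: 15.25
ee_pos: [489.2, 119.1, 160.2]
orientation: [2.184, 2.259, 0.0]
ft_force: [0.3, -1.0, -1.3]
width: 18.1
grasp_force: 30.0
```

>>> {"fn": "arm_command", "kwargs": {"rows": [0, 0, 0.015, 0.3, -0.02, 0, -1, 0, 0, 0.03, 0.63, -0.04, 0, -1, 0, 0, 0.045, 0.953, -0.067, 0, -1]}}

```text
t: 15.55
ee_pos: [481.2, 195.2, 160.2]
orientation: [2.338, 2.099, 0.0]
ft_force: [1.1, 0.1, -1.5]
width: 17.5
grasp_force: 30.0
```

>>> {"fn": "arm_command", "kwargs": {"rows": [0, 0, 0.015, 0.3, -0.06, 0.04, -1, 0, 0, 0.03, 0.6, -0.11, 0.08, -1, 0, 0, 0.044, 0.91, -0.172, 0.125, -1]}}

```text
t: 15.85
ee_pos: [475.2, 269.0, 150.1]
orientation: [2.477, 1.932, 0.0]
ft_force: [0.2, 0.6, -1.7]
width: 17.6
grasp_force: 30.0
```

>>> {"fn": "arm_command", "kwargs": {"rows": [0, 0, 0.01, 0.25, -0.08, 0.17, -1, 0, 0, 0.02, 0.5, -0.16, 0.34, -1, 0, 0, 0.028, 0.727, -0.24, 0.5, -1, 0, 0, 0.028, 0.727, -0.24, 0.5, -1, 0, 0, 0.028, 0.727, -0.24, 0.5, -1]}}

```text
t: 16.35
ee_pos: [470.4, 328.8, 109.9]
orientation: [2.556, 1.826, -0.002]
ft_force: [0.4, -0.2, -1.0]
width: 17.8
grasp_force: 30.0
```

```bash
python3 - <<'E'
from h import *
T=tool();print(T.round(3).tolist(),ctrl.get_obs()["t"])
p,d=ctrl.get_image("wrist")
Q=cloud("wrist",d,np.eye(4));k=(d>0)&(abs(Q[...,1])<12)&(abs(Q[...,2])<25)
for x in(-50,-40,0,20,30,50,70,90):
    m=k&(abs(Q[...,0]-x)<4)
    if m.sum()>3:print(x,"Y",np.round(np.percentile(Q[...,1][m],[5,50,95]),1),"Z",np.round(np.median(Q[...,2][m]),2))
print("end",Q[...,0][k].max())
W=cloud("wrist",d,T)
plan(T,[((471.5,329,70),Rt(-109.1),3,-1),((471.5,329,44),Rt(-109.1),3,-1)])
E
```

```text
[[0.324, 0.946, -0.001, 470.396], [0.946, -0.324, -0.001, 328.806], [-0.001, -0.001, -1.0, 109.867], [0.0, 0.0, 0.0, 1.0]] 16.35
-50 Y [-10.3  -1.3   7.8] Z -0.87
-40 Y [-10.2  -1.    7.7] Z -0.77
0 Y [-9.8 -1.   7.9] Z -6.64
20 Y [-9.1 -1.2  7.2] Z -6.42
30 Y [-8.9 -0.7  7. ] Z -6.46
50 Y [-9.1 -1.2  7.2] Z -6.38
70 Y [-8.8 -0.7  7.4] Z -6.3
90 Y [-8.6 -0.7  7.2] Z -6.23
end 95.59515312484194
3x [0.0, 0.0, 0.001] [0.007, 0.013, 0.498] -1 
3x [0.0, 0.0, 0.0] [0.001, 0.0, 0.325] -1
```

>>> {"fn": "arm_command", "kwargs": {"rows": [0, 0, 0.001, 0.007, 0.013, 0.17, -1, 0, 0, 0.001, 0.007, 0.013, 0.34, -1, 0, 0, 0.001, 0.007, 0.013, 0.5, -1, 0, 0, 0.001, 0.007, 0.013, 0.5, -1]}}

```text
t: 16.8
ee_pos: [470.8, 327.8, 67.7]
orientation: [-2.561, -1.819, 0.007]
ft_force: [0.1, 0.7, -1.0]
width: 17.9
grasp_force: 30.0
```

>>> {"fn": "arm_command", "kwargs": {"rows": [0, 0, 0, 0, 0, 0.12, -1, 0, 0, 0, 0, 0, 0.22, -1, 0, 0, 0, 0, 0, 0.3, -1, 0, 0, 0, 0, 0, 0.335, -1, 0, 0, 0, 0, 0, 0.335, -1]}}

```text
t: 17.3
ee_pos: [471.9, 329.1, 43.0]
orientation: [-2.561, -1.82, 0.001]
ft_force: [-0.5, 0.5, -1.0]
width: 17.8
grasp_force: 30.0
```

```bash
python3 -c "
from h import *
state();T=tool();print(T[:3,3].round(2));plan(T,[((471.5,329,42.5),Rt(-109.1),3,-1)])"
```

```text
t 17.3 tip u,v,w [-350.4  -33.    -5. ] slope -0.0 F [-0.5  0.5 -1. ] M [-0.07 -0.04 -0.05]
[471.91 329.09  43.  ]
3x [0.0, 0.0, -0.001] [-0.003, -0.004, 0.006] -1
```

Seated to within 0.6 mm. I'll release slowly, open fully and lift off.

>>> {"fn": "arm_command", "kwargs": {"rows": [0, 0, 0, 0, 0, 0.006, -1, 0, 0, 0, 0, 0, 0.006, -1, 0, 0, 0, 0, 0, 0.006, -0.5, 0, 0, 0, 0, 0, 0.006, -0.5, 0, 0, 0, 0, 0, 0.006, -0.3]}}

```text
t: 17.8
ee_pos: [472.2, 329.2, 43.1]
orientation: [2.561, 1.82, 0.001]
ft_force: [-0.1, 0.3, 0.5]
width: 26.9
grasp_force: 0.0
```

>>> {"fn": "arm_command", "kwargs": {"rows": [0, 0, 0, 0, 0, 0, 0.3, 0, 0, 0, 0, 0, 0, 0.3, 0, 0, 0, 0, 0, 0, 0.3, 0, 0, 0, 0, 0, 0, 0.3, 0, 0, 0, 0, 0, 0, 0.3]}}

```text
t: 18.3
ee_pos: [472.0, 329.1, 42.8]
orientation: [-2.561, -1.82, 0.0]
ft_force: [0.6, 0.1, -0.0]
width: 57.2
grasp_force: 0.0
```

>>> {"fn": "arm_command", "kwargs": {"rows": [0, 0, 0, 0, 0, -0.2, 0.3, 0, 0, 0, 0, 0, -0.5, 0.3, 0, 0, 0, 0, 0, -0.8, 0.3, 0, 0, 0, 0, 0, -0.98, 0.3]}}

```text
t: 18.7
ee_pos: [472.8, 329.6, 123.9]
orientation: [2.561, 1.82, 0.005]
ft_force: [-1.2, -0.6, 0.0]
width: 56.9
grasp_force: 0.0
```

>>> {"fn": "arm_command", "kwargs": {"rows": [0, 0, 0, -0.3, 0, -0.4, 0.3, 0, 0, 0, -0.6, 0, -0.8, 0.3, 0, 0, 0, -0.8, 0, -0.98, 0.3, 0, 0, 0, -0.8, 0, -0.98, 0.3]}}

```text
t: 19.1
ee_pos: [451.3, 267.9, 202.3]
orientation: [2.562, 1.818, 0.006]
ft_force: [-0.5, -0.9, -0.4]
width: 57.1
grasp_force: 0.0
```

```bash
python3 - <<'E'
from h import *
T=tool();p,d=ctrl.get_image("wrist");W=cloud("wrist",d,T)
c0=np.array([478.9,347.8]);a=np.radians(-109.1);bx=np.array([np.cos(a),np.sin(a)]);by=np.array([-bx[1],bx[0]])
X=(W[...,:2]-c0)@bx;Y=(W[...,:2]-c0)@by;Z=W[...,2];k0=(d>0)&(abs(X)<170)&(abs(Y)<14)&(Z>37)&(Z<60)
for x in(-70,-30,0,25,90,125):
    k=k0&(abs(X-x)<4);print(x,np.round(np.percentile(Y[k],[3,97]),1),np.median(Z[k]).round(1)) if k.any() else None
print(X[k0].min(),X[k0].max(),ctrl.get_obs()["t"],ctrl.get_obs()["width"],T[:3,3])
s,ds=ctrl.get_image("scene");V=cloud("scene",ds)
q=V[...,:2]-F;U=q@ca;Vv=q@[-ca[1],ca[0]]
for z in(100,190):
    k=(abs(abs(Vv)-80)<10)&(abs(V[...,2]-z)<8)&(U>60)&(U<260);print("lid",z,np.median(U[k]).round(1))
cv2.imwrite("pics/end.png",np.clip(s[:,:,::-1]*1.3,0,255).astype(np.uint8))
E
```

```text
-70 [-9.1  8.4] 48.9
-30 [-9.5  7.5] 49.2
0 [-9.9  7.6] 48.9
25 [-10.2   7.7] 49.0
90 [-11.1   8. ] 43.3
125 [-11.5   7. ] 43.2
-75.13643901693078 133.82153543363108 19.15 57.24104172881585 [451.33410539 267.87577832 202.28487456]
lid 100 178.7
lid 190 204.4
```

View pics/end.png

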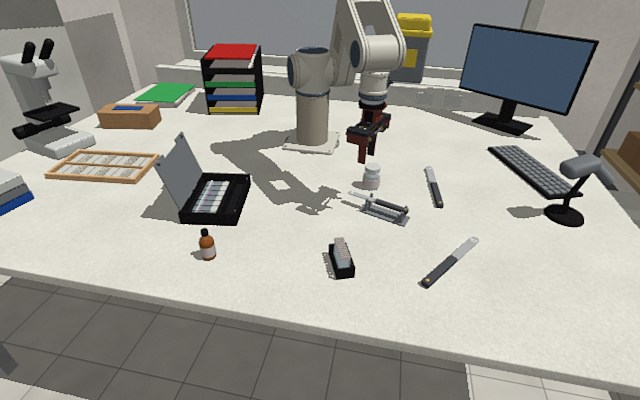

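The final view shows the lid open at (185,170), the spatula flat in its rest at (378,207) and the rack, jar and bottle in place.

```bash
python3 -c "
from workcell import ctrl
print(ctrl.close_job())"
```

```text
the job is handed in; nothing more can be done
None
```

The lid is open and resting on its stop, the spatula lies flat in both cradles with its blade pointing the original way, the slides, rack, jar and bottle look undisturbed in the final view, and the job was handed in at about 19 s.

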